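# Hang the utensil basket in the notch of the rinse tub's rim

### The job

Hang the white utensil basket inside the rinse tub: hook its bent lip over the tub rim nearest the robot, and slide it gently along that rim until its key bar drops into the rim's notch and the basket hangs fully seated and upright, then let go. Never press the basket against the tub hard (stay below 30 N), and leave the bowl, bottle, funnel and cap where they are.

Things in the scene. Friction and masses are not known exactly. Their poses are not given: they have to be found in the camera images.
- basket: Loose white plastic hook-on utensil basket, 0.16 to 0.26 kg, upright on the bench. Origin at underside level, below the middle of the lip gap; z up, +x from lip to pocket, y along the lip. In mm: back plate x 6..10, y -30..30, z 0..104; open pocket x 10..64, y -30..30, z 0..55. The plate's top bends over: web x -10..10, z 100..104, then bent lip x -10..-6, z 70..104, both y -30..30.
- lip (a point): On the basket: middle of the web's underside (x 0, y 0, z 100 mm), basket axes. Below it the lip gap is 12 mm wide (x -6..6), open downwards. A round key bar, 20 mm diameter, spans the gap along x under the web's middle (axis y 0, z 102 mm), standing 8 mm below the web's underside. A push of 3 to 6 N from the hand is enough to search and seat; if it jams, contact forces exceed the push.
- tab (a point): On the basket: middle of the solid upright grip tab that stands on the web (x 0, y 0, z 122 mm), basket axes. The tab is 12 mm thick (x -6..6), 40 mm wide (y -20..20), z 104..140 mm. The basket's mass centre lies about 25 mm to +x of it.
- pocket (a point): Point on the basket: middle of the pocket's inner floor (x 37, y 0, z 4 mm in the basket's axes).
- tub: Fixed rectangular steel rinse tub, open on top, 364 mm (y) by 248 mm (x). Origin on the bench under the middle of its near wall (the long one facing the robot); +x points into the tub, y along that wall, z up. Near wall 8 mm thick (x -4..4 mm), between two corner posts (|y| 118..182 mm, top at 142 mm). The other walls are 135 mm high, the inner floor at 6 mm.
- rim (a point): On the tub: middle of the near rim's top, z 140 mm, tub axes. The rim is a white strip 8 mm thick with one square notch 24 mm wide (y), 11 mm deep, its middle anywhere from y -30 to +30 mm, not measured. Elsewhere the key bar rides on the rim, lip 8 mm above it; the bar starts to sink about 10 mm from the notch's middle and drops fully within 2 mm, the web then resting on the rim.
- bowl: Bystander: red mixing bowl, 140 mm across, 65 mm high. Origin at centre of underside.
- bottle: Bystander: clear bottle, 60 mm across, 170 mm high. Origin at centre of underside.
- funnel: Bystander: cut-off clear bottle top, neck up, 72 mm across, 85 mm high. Origin at centre of underside.
- cap: Bystander: white screw cap, 40 mm across, 18 mm high. Origin at centre of underside.
Not all that is in view belongs to the job. What is shaped like the basket but blue or pink is not meant.

How it is judged:
At the end, for the whole second after the job is handed in: Basket at rest on the near rim, pocket inside the tub, key bar in the notch: lip point 3 mm above to 4 mm below the rim top, within 6 mm of the wall's mid-plane and 36 mm of the rim's middle; within 0.12 rad of upright and square; below 0.02 m/s and 0.2 rad/s (z of lip in the frame of rim between -0.004 and 0.003 m and x of lip in the frame of rim between -0.006 and 0.006 m and y of lip in the frame of rim between -0.036 and 0.036 m and angle between basket's own z axis and vertical below 0.12 rad and angle between the x axis of basket and the x axis of tub, either way round below 0.12 rad and x of pocket in the frame of rim above 0 m and linear speed of basket below 0.02 m/s and angular speed of basket below 0.2 rad/s); the robot touches nothing.
It fails at once if the basket is pressed against the tub with more than 30 N (contact force between basket and tub above 30 N).
It fails at once if a bystander (bowl, bottle, funnel, cap) is moved by more than 20 mm (distance of any of bowl, bottle, funnel, cap from where it was at the start of the episode above 0.02 m).
It also fails if it takes over 69 s, if anything falls off the work surface, if the arm or the gripper's body presses on something with over 40 N, if the wrist force passes 120 N, or if a joint passes its speed limit or range.

### The arm

A 6-joint arm with a two-finger parallel gripper is mounted at the origin on the work surface. World frame = base frame: x ahead of the robot, y to its left, z up, the work surface at z = 0. Lengths are in m, angles in rad, forces in N, time in s.
With the tool pointing down it reaches from about 0.425 to 0.95 m from the base axis. Payload 3.5 kg.
Tool frame: the origin (TCP) lies on the mounting face of the last link; the fingertips stand 173 mm ahead of it and the grasp point (between the pads) lies 155 mm ahead of it (robot.tip_reach is the distance from the TCP to the fingertips, in m); z points along the fingers, x is the direction in which the jaws open and shut, and the axes are right-handed (so a half turn about z gives the same grasp; the last joint's range is limited). The gripper opens to 85 mm and grips with 20 to 120 N. Pads are 22 mm wide; open, the fingers measure 114 mm over their backs; the gripper's body (76 mm by 85 mm) begins 54 mm behind the grasp point. The pads swing forward as they close: fully open they stand 13 mm farther back than shut.
Start: joints at [-0.15, 0.286, 1.577, -0, 1.279, -0.15], TCP at [0.675, 0, 0.405] pointing down, gripper open.
Joint ranges: [-2.77, 2.77], [-0.9, 2.22], [0.21, 2.48], [-1.53, 4.67], [0.24, 2.81], [-2.84, 2.84]. Speed limits (rad/s): [2.79, 2.79, 3.14, 3.14, 3.14, 3.14].

### API

Orientations are given as a unit quaternion [w, x, y, z].
In Python, from rig import robot gives the robot as it stands.
- The arm moves only by the tool send_rows, never from a script. Its argument "steps" is a list of rows, each a list of 6 numbers: the shift along the tool's x, y, z as a fraction of full scale, then the turn, a rotation vector about the tool's x, y, z as a fraction of full scale. In form: [[x, y, z, wx, wy, wz], ...]. A call has 1 to 20 rows; each row is the pose to reach, as a shift and turn from the pose commanded when the call began, along the tool's axes at that moment; what a row does not reach only later rows make up. Full scale, the value 1, is 150 mm for a shift and 90 degrees for a turn. A row lasts 1/10 s, in which the tool goes at most 50 mm and 8.59 degrees, less where a joint would pass 70% of its speed; a pose out of reach is approached as far as the arm can. A call with a number of a shift or a turn outside -1 to 1 is refused whole. A call with a gripper value outside its range is refused whole. "jaw" is the closure in counts, from 0 (fully open) to 255 (shut), set as the call begins (left out, the last holds). The fingers move at their own pace and stop on an object; "grip_force" is the grip in N (left out, the last holds). Time passes only in rows, so rows that repeat a pose let the fingers close. It gives the time, the measured TCP pose, the force and the opening at its end, in the units of the state.
- robot.observe(): the state, without advancing time (a new reading comes with each control period).
- robot.read_camera(name): name is "scene" or "side" or "wrist"; returns (picture, depth): 420x560x3 uint8, red, green, blue; 420x560 float32, m along the optical axis (not along the pixel's ray), 0 where there is no reading.
- robot.camera_params(name): a dict with "K" (3x3 intrinsics, pixels), "rvec" (rotation vector, rad) and "tvec" (3), from world to camera coordinates, as OpenCV has them. Camera axes: x right, y down, z forward; pixel columns grow to the right and rows downward; lengths in m; the calibration is good to about 2 mm. A picture is of the moment at which its call begins: read the wrist's pose just before it. camera_params takes no time and is no camera call; for the wrist camera it gives the pose at the moment of the call.
- robot.sign_off(): hands the job in, once; it reports no verdict.
The state is a dict: "t": time; "q": joint angles; "qvel": joint speeds; "tau": joint torques, N m; "eef_pos": TCP position; "ee_rot": TCP orientation; "ft_force": force on the tool from outside, world axes, zero at the start; "wrist_torque": the same for the moment, N m; "grip_width": finger opening in m.
Only numpy, scipy, OpenCV 4.12 (cv2) and the standard library are available. Lean on these libraries where they do the work, as an engineer would, in place of code of your own. Each camera call takes 0.05 s, during which the arm holds its last target.

## Working session

There is one attempt and no reset: what is moved stays moved. The work goes in short steps, Python scripts to look and compute and a tool call to move; the robot and the scene stay as the last step left them, time stands still between calls to the robot, and variables do not carry over. Pictures are saved under pics/ and viewed, and the job is handed in when it is done.

Besides the shell and the picture viewer there is one more tool, called after "Request:" as name(argument=value, ...), one argument or row to a line, values as JSON. send_rows: Moves the arm, as the interface text tells. Shift numbers are shares of 150 mm and turn numbers shares of 90 degrees, none past 1 either way. Its arguments: {"type":"object","properties":{"steps":{"type":"array"},"jaw":{"type":"number"},"grip_force":{"type":"number"}},"required":["steps"]}

```bash
ls; mkdir -p pics
cat > h.py <<'E'
import numpy as np, cv2
from rig import robot
def cam(n):
    p=robot.camera_params(n); im,d=robot.read_camera(n)
    R=cv2.Rodrigues(np.array(p["rvec"],float))[0]
    return im,d,np.array(p["K"],float),R,np.array(p["tvec"],float).ravel()
def save(n,im,s=1): cv2.imwrite("pics/"+n,cv2.resize(im[:,:,::-1],None,fx=s,fy=s,interpolation=cv2.INTER_CUBIC))
def pts(d,K,R,t):
    v,u=np.indices(d.shape)
    c=np.stack([(u-K[0,2])/K[0,0]*d,(v-K[1,2])/K[1,1]*d,d],-1)
    return (c-t)@R
def onz(uv,z,K,R,t):
    r=R.T@np.linalg.solve(K,[uv[0],uv[1],1.]); C=-R.T@t
    return C+r*(z-C[2])/r[2]
E
python3 - <<'E'
from h import *
print(robot.observe())
for n in("scene","side","wrist"):
    im,d,K,R,t=cam(n); save(n+"0.png",im); np.savez("pics/%s0.npz"%n,im=im,d=d,K=K,R=R,t=t)
    print(n,K[0,0],-R.T@t,R[2],(d>0).mean())
E
```

```text
pics
{'t': 0.0, 'q': array([-1.49958181e-01,  2.87191434e-01,  1.57817155e+00,  8.63177890e-06,
        1.27859336e+00, -1.49983678e-01]), 'qvel': array([-0.0008202 ,  0.00223259, -0.0023168 ,  0.0028962 , -0.00151026,
        0.00070836]), 'tau': array([-1.79628755e-04, -4.05981302e+01, -2.92628127e+01, -1.54224781e-04,
        5.81841552e-03,  3.74769741e-06]), 'eef_pos': array([6.74752146e-01, 9.59034751e-05, 4.03332458e-01]), 'ee_rot': array([-1.80664435e-04,  9.99999302e-01,  1.15002515e-05, -1.16796596e-03]), 'ft_force': array([-0.52032374,  0.09024458,  0.23705016]), 'wrist_torque': array([0.01055311, 0.00873729, 0.06303906]), 'grip_width': 0.08530173334273268}
scene 486.5501798368294 [0.90642814 0.89670597 0.63262991] [-0.39604829 -0.74191283 -0.54102782] 0.9959608843537415
side 474.4997536930639 [0.18529257 1.05521885 0.75300308] [ 0.29511849 -0.7686972  -0.56745898] 0.9959523809523809
wrist 317.48810899403674 [0.6736694  0.07274092 0.37311934] [-0.00271982 -0.28811071 -0.95759324] 0.9960331632653061
```

View pics/scene0.png

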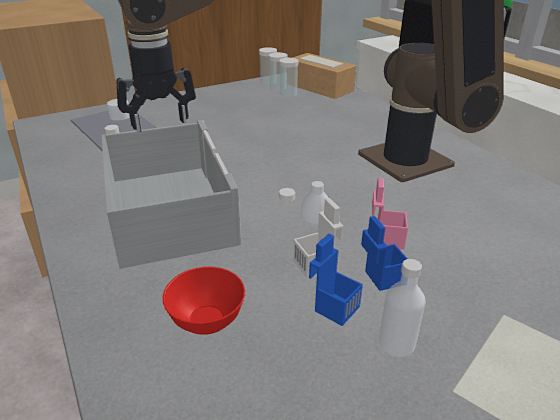

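View pics/side0.png

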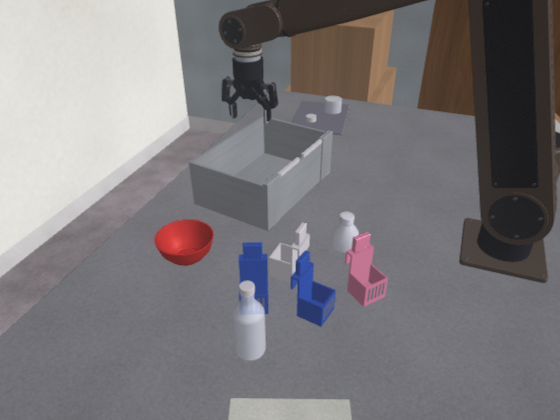

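View pics/wrist0.png

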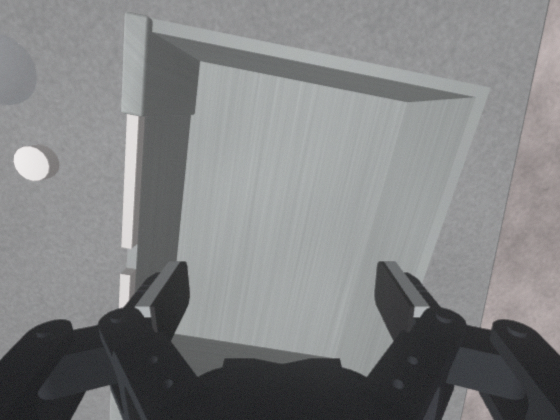

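The scene view shows the tub at (170,190) with its white rim strip (215,160), and the red bowl at (205,300). The bottle is at (402,320), the funnel at (315,205) and the cap at (287,195). Four things are basket-shaped: white at (322,240), blue at (335,285) and (385,260), and pink at (390,220). Only the white one fits the description. I'll confirm it in an enlarged crop and then measure.

Run:
```python
from h import *
for n,(a,b,c,d0) in {"scene":(165,290,270,420),"side":(190,320,230,400)}.items():
    z=np.load("pics/%s0.npz"%n); save(n+"c.png",z["im"][a:b,c:d0],4)
w=[np.load("pics/%s0.npz"%n) for n in("scene","side","wrist")]
for n,z in zip(("scene","side","wrist"),w):
    P=pts(z["d"],z["K"],z["R"],z["t"]); im=z["im"].astype(int)
    ch=im.max(2)-im.min(2)
    print(n,"bench z",np.median(P[(abs(P[...,2])<.03)&(z["d"]>0)][:,2]))
    m=(im.min(2)>150)&(ch<25)&(z["d"]>0)
    k,l,s,c=cv2.connectedComponentsWithStats(m.astype(np.uint8))
    for i in range(1,k):
        if s[i,4]>40:
            q=P[l==i]; print(c[i].round(),s[i,4],"min",np.percentile(q,3,0).round(3),"max",np.percentile(q,97,0).round(3))
```

```text
scene bench z 0.0013080662265203746
[383.  43.] 425 min [-0.794 -1.006  0.034] max [-0.588 -0.797  0.04 ]
[512.  40.] 44 min [-0.939 -0.462  0.123] max [-0.895 -0.392  0.127]
[547.  49.] 82 min [-0.939 -0.318  0.122] max [-0.896 -0.216  0.127]
[279.  55.] 252 min [-0.011 -0.794  0.119] max [ 0.048 -0.59   0.129]
[322.  61.] 207 min [-0.163 -0.689  0.103] max [-0.08  -0.543  0.108]
[532.  93.] 1382 min [-0.794 -0.285  0.034] max [-0.589  0.013  0.04 ]
[113. 103.] 59 min [ 0.628 -0.715  0.055] max [ 0.658 -0.651  0.062]
[113. 128.] 80 min [ 0.662 -0.588  0.014] max [ 0.719 -0.255  0.137]
[209. 139.] 73 min [ 0.422 -0.4    0.   ] max [ 0.547 -0.055  0.143]
[221. 163.] 97 min [ 0.461 -0.194  0.002] max [0.57  0.071 0.143]
[232. 182.] 54 min [ 0.465 -0.141  0.   ] max [0.584 0.132 0.144]
[321. 205.] 659 min [0.358 0.112 0.008] max [0.449 0.294 0.141]
[288. 192.] 136 min [ 0.367 -0.016  0.001] max [0.408 0.038 0.021]
[147. 204.] 70 min [0.704 0.091 0.134] max [0.792 0.109 0.137]
[ 12. 224.] 522 min [ 1.059 -1.681 -0.757] max [ 1.157 -1.314 -0.741]
[305. 243.] 92 min [0.423 0.173 0.001] max
[... 2583 characters left out ...]
 -0.091  0.002]
[532. 260.] 149 min [ 1.597 -0.527 -0.755] max [ 1.671 -0.451 -0.746]
[104. 259.] 62 min [ 0.434 -0.115 -0.001] max [ 0.454 -0.104  0.002]
[547. 260.] 55 min [ 1.681 -0.498 -0.755] max [ 1.718 -0.458 -0.746]
[526. 302.] 3891 min [ 1.506 -0.842 -0.755] max [ 1.818 -0.53  -0.746]
[123. 290.] 350 min [ 0.453 -0.163  0.   ] max [ 0.547 -0.055  0.142]
[144. 311.] 87 min [0.625 0.007 0.28 ] max [0.629 0.01  0.282]
[419. 311.] 88 min [0.718 0.006 0.28 ] max [0.721 0.01  0.282]
[380. 342.] 256 min [ 0.763 -0.17   0.104] max [ 0.771 -0.125  0.131]
[477. 405.] 390 min [ 1.501 -1.287 -0.755] max [ 1.619 -1.124 -0.745]
[113. 409.] 205 min [ 0.408 -0.369  0.   ] max [ 0.519 -0.182  0.143]
```

View pics/scenec.png

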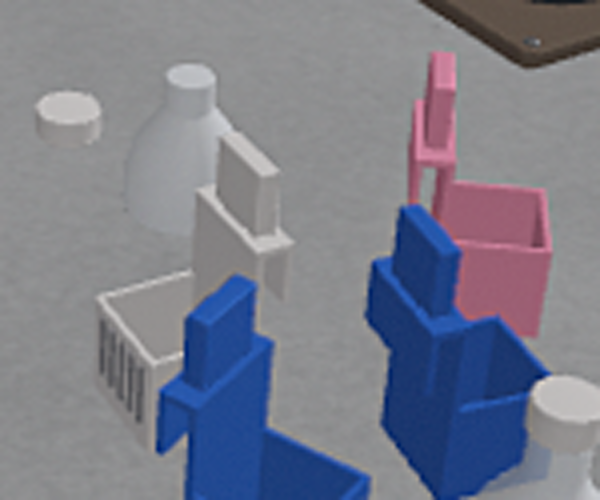

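View pics/sidec.png

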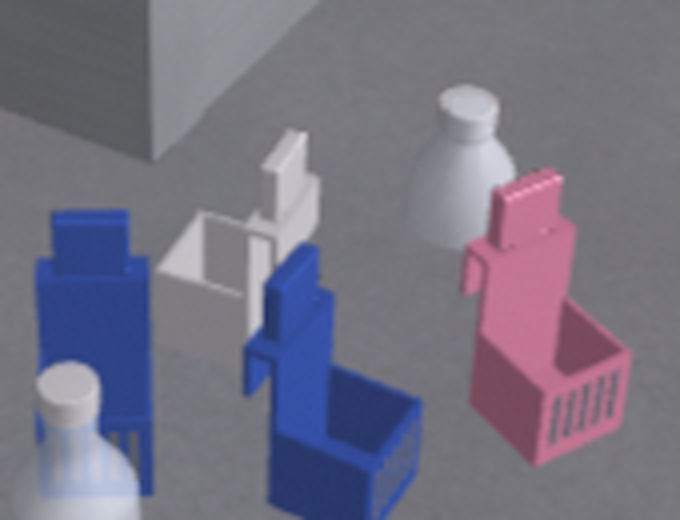

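The crop confirms it: the only white basket has its tab at scene (332,210) and side (301,234). Its pocket points toward image left and the lip points toward the robot. Next I measure the tab, plate, rim and notch.

```bash
cat > meas.py <<'E'
from h import *
allp={}
for n in("scene","side","wrist"):
    z=np.load("pics/%s0.npz"%n);P=pts(z["d"],z["K"],z["R"],z["t"]); im=z["im"].astype(int)
    ch=im.max(2)-im.min(2); ok=(z["d"]>0)
    # basket
    bx=(P[...,0]>.38)&(P[...,0]<.53)&(P[...,1]>.12)&(P[...,1]<.33)&(ch<45)&ok
    tab=P[bx&(P[...,2]>.108)&(P[...,2]<.15)]
    if n!="wrist":
        top=P[bx&(P[...,2]>.137)&(P[...,2]<.15)]
        web=P[bx&(P[...,2]>.098)&(P[...,2]<.108)]
        poc=P[bx&(P[...,2]>.045)&(P[...,2]<.062)]
        for nm,q in(("tab",tab),("top",top),("web",web),("rimpocket",poc)):
            r=cv2.minAreaRect(q[:,:2].astype(np.float32)*1000)
            print(n,nm,len(q),"med",np.median(q,0).round(4),"rect",np.round(r[0],1),np.round(r[1],1),round(r[2],1))
            if nm=="top": print("   zmax",np.percentile(q[:,2],[50,98]))
    # rim top
    rt=P[ok&(P[...,2]>.137)&(P[...,2]<.146)&(P[...,0]>.45)&(P[...,0]<.65)&(P[...,1]<.15)&(P[...,1]>-.3)&(ch<45)&~bx]
    vx,vy,x0,y0=cv2.fitLine(rt[:,:2].astype(np.float32),cv2.DIST_HUBER,0,1e-4,1e-4).ravel()
    print(n,"rim",len(rt),np.median(rt[:,2]),"dir",np.degrees(np.arctan2(vy,vx)),x0,y0)
    a=np.array([vx,vy]); a*=np.sign(a[1]); s=(rt[:,:2]-[x0,y0])@a; e=(rt[:,:2]-[x0,y0])@[-a[1],a[0]]
    hh,ed=np.histogram(s,np.arange(-.25,.25,.004)); print("  s range",s.min(),s.max(),"e",np.percentile(e,[2,50,98]))
    print("  ",[(round(b,3),h) for h,b in zip(hh,ed) if h>0])
    dd=np.array([x0,y0]); print("  ends",dd+a*s.min(),dd+a*s.max())
E
python3 meas.py
```

```text
scene tab 292 med [0.4446 0.2759 0.1298] rect [440.7 269.8] [44.3 13.7] 83.5
scene top 92 med [0.4417 0.2716 0.1406] rect [439.9 270.6] [39.6 12.5] 87.4
   zmax [0.1406376  0.14232184]
scene web 166 med [0.4471 0.2825 0.1044] rect [440.2 269.6] [63.5 22.2] 87.0
scene rimpocket 371 med [0.4763 0.2409 0.0525] rect [448.5 208.3] [207.9  73.8] 65.9
scene rim 431 0.141690009772641 dir 79.91436 0.55415773 -0.0105483625
  s range -0.21489729176625 0.1504625373706762 e [-0.06529464 -0.00014195  0.00789219]
   [(np.float64(-0.218), np.int64(3)), (np.float64(-0.214), np.int64(8)), (np.float64(-0.21), np.int64(11)), (np.float64(-0.206), np.int64(5)), (np.float64(-0.202), np.int64(5)), (np.float64(-0.198), np.int64(5)), (np.float64(-0.194), np.int64(3)), (np.float64(-0.19), np.int64(5)), (np.float64(-0.186), np.int64(4)), (np.float64(-0.182), np.int64(3)), (np.float64(-0.178), np.int64(6)), (np.float64(-0.174), np.int64(4)), (np.float64(-0.17), np.int64(5)), (np.float64(-0.166), np.int64(7)), (np.float64(-0.162), np.int64(3)), (np.float64(-0.158), np.int64(7)), (np.float64(-0.154), np.int64(7)),
[... 7613 characters left out ...]
 (np.float64(0.014), np.int64(76)), (np.float64(0.018), np.int64(102)), (np.float64(0.022), np.int64(148)), (np.float64(0.026), np.int64(150)), (np.float64(0.03), np.int64(155)), (np.float64(0.034), np.int64(155)), (np.float64(0.038), np.int64(158)), (np.float64(0.042), np.int64(162)), (np.float64(0.046), np.int64(159)), (np.float64(0.05), np.int64(164)), (np.float64(0.054), np.int64(169)), (np.float64(0.058), np.int64(175)), (np.float64(0.062), np.int64(174)), (np.float64(0.066), np.int64(173)), (np.float64(0.07), np.int64(185)), (np.float64(0.074), np.int64(186)), (np.float64(0.078), np.int64(200)), (np.float64(0.082), np.int64(81))]
  ends [ 0.51345853 -0.2088324 ] [0.58130095 0.13314879]
```

```bash
cat > m2.py <<'E'
from h import *
for n in("scene","side","wrist"):
    z=np.load("pics/%s0.npz"%n);P=pts(z["d"],z["K"],z["R"],z["t"]); im=z["im"].astype(int)
    ch=im.max(2)-im.min(2); ok=(z["d"]>0)
    a=np.array([np.cos(np.radians(79)),np.sin(np.radians(79))]); c0=np.array([.5477,-.0435])
    for _ in range(3):
        s=(P[...,:2]-c0)@a; e=(P[...,:2]-c0)@[a[1],-a[0]]
        m=ok&(P[...,2]>.1385)&(P[...,2]<.1445)&(abs(s)<.112)&(abs(e)<.012)&(im.min(2)>130)
        q=P[m]; 
        f=np.polyfit((q[:,:2]-c0)@a,(q[:,:2]-c0)@[a[1],-a[0]],1)
        c0=c0+np.array([a[1],-a[0]])*f[1]; th=np.arctan2(a[1],a[0])-np.arctan(f[0]); a=np.array([np.cos(th),np.sin(th)])
    s=np.sort((q[:,:2]-c0)@a); g=np.argmax(np.diff(s[(abs(s)<.06)])); ss=s[abs(s)<.06]
    e=(q[:,:2]-c0)@[a[1],-a[0]]
    nc=(ss[g]+ss[g+1])/2
    print(n,len(q),"z",np.median(q[:,2]).round(4),"yaw",np.degrees(th)-90,"c0",c0.round(4),"gap",ss[g:g+2].round(4),"notch",(c0+a*nc).round(4),"e",np.percentile(e,[1,99]).round(4),"s",s[[0,-1]].round(4))
    hs=cv2.cvtColor(z["im"],cv2.COLOR_RGB2HSV)
    for nm,lo,hi in(("blue",100,130),("pink",150,176),("red",177,180),("red0",0,5)):
        mm=(hs[...,0]>=lo)&(hs[...,0]<=hi)&(hs[...,1]>90)&ok&(P[...,2]>.01)&(P[...,2]<.2)
        k,l,st,c=cv2.connectedComponentsWithStats(mm.astype(np.uint8))
        for i in range(1,k):
            if st[i,4]>250: p=P[l==i]; print("  ",nm,c[i].round(),np.percentile(p,2,0).round(3),np.percentile(p,98,0).round(3))
E
python3 m2.py
```

```text
scene 158 z 0.1411 yaw -10.368713404509464 c0 [ 0.5473 -0.0434] gap [-0.0081  0.0136] notch [ 0.5478 -0.0407] e [-0.0045  0.004 ] s [-0.1084  0.1107]
   blue [381. 255.] [0.34  0.333 0.012] [0.419 0.397 0.141]
   blue [332. 281.] [0.468 0.356 0.012] [0.543 0.427 0.141]
   pink [390. 219.] [0.246 0.238 0.014] [0.33  0.311 0.141]
   red0 [204. 297.] [0.655 0.24  0.011] [0.78  0.37  0.066]
side 135 z 0.1413 yaw -10.732098630607865 c0 [ 0.5473 -0.0434] gap [-0.0107  0.0124] notch [ 0.5475 -0.0426] e [-0.0047  0.006 ] s [-0.1104  0.1116]
   blue [254. 269.] [0.466 0.352 0.016] [0.538 0.413 0.142]
   blue [310. 291.] [0.34  0.334 0.012] [0.417 0.4   0.141]
   pink [363. 268.] [0.25  0.236 0.013] [0.33  0.312 0.141]
   red0 [184. 240.] [0.655 0.24  0.012] [0.783 0.37  0.067]
wrist 1849 z 0.1404 yaw -10.641735149863948 c0 [ 0.5467 -0.0433] gap [-0.0113  0.0118] notch [ 0.5467 -0.0431] e [-0.0044  0.0041] s [-0.0443  0.1119]
```

Request:
send_rows(
  steps=[
    [-0.2,-0.22,0,0,0,0.012],
    [-0.4,-0.45,0,0,0,0.025],
    [-0.6,-0.68,0,0,0,0.037],
    [-0.78,-0.9,0,0,0,0.049],
  ],
  jaw=60,
  grip_force=35,
)

```text
t: 0.55
eef_pos: [0.5565, 0.1361, 0.4042]
ee_rot: [-0.0, 0.999, -0.039, -0.001]
ft_force: [0.4, 0.8, -0.2]
grip_width: 0.0649
```

```bash
cat > go.py <<'E'
import sys
from h import *
from scipy.spatial.transform import Rotation as Ro
o=robot.observe(); w,x,y,z=o["ee_rot"]; R=Ro.from_quat([x,y,z,w]).as_matrix()
print("t",o["t"],"pos",o["eef_pos"].round(4),"toolx yaw",np.degrees(np.arctan2(R[1,0],R[0,0])).round(2),"z",R[:,2].round(4),"F",o["ft_force"].round(2),"T",o["wrist_torque"].round(2),"w",round(o["grip_width"],4),"qv",abs(o["qvel"]).max().round(3))
if len(sys.argv)>3:
    d=R.T@(np.array(list(map(float,sys.argv[1:4])))-o["eef_pos"]); print("shift frac",(d/.15).round(3))
E
python3 go.py .4403 .2705 .36
```

```text
t 0.55 pos [0.5565 0.1361 0.4042] toolx yaw -4.48 z [-1.e-03  2.e-04 -1.e+00] F [ 0.36  0.79 -0.25] T [ 0.09 -0.03  0.02] w 0.0649 qv 0.768
shift frac [-0.842 -0.833  0.295]
```

Request:
send_rows(
  steps=[
    [-0.21,-0.21,0.05,0,0,0],
    [-0.43,-0.42,0.1,0,0,0],
    [-0.64,-0.63,0.2,0,0,0],
    [-0.852,-0.841,0.3,0,0,0],
    [-0.852,-0.841,0.3,0,0,0],
    [-0.852,-0.841,0.3,0,0,0],
    [-0.852,-0.841,0.3,0,0,0],
  ],
)

```text
t: 1.25
eef_pos: [0.441, 0.2702, 0.3603]
ee_rot: [-0.0, 0.999, -0.039, 0.001]
ft_force: [0.4, 1.2, -0.2]
grip_width: 0.0649
```

```bash
python3 go.py .4403 .2705 .281
python3 - <<'E'
from h import *
im,d,K,R,t=cam("wrist"); save("wrist1.png",im); np.savez("pics/w1.npz",im=im,d=d,K=K,R=R,t=t)
P=pts(d,K,R,t); m=(P[...,2]>.136)&(P[...,2]<.145)&(abs(P[...,0]-.44)<.03)&(abs(P[...,1]-.27)<.04)
q=P[m]; print(len(q),cv2.minAreaRect((q[:,:2]*1000).astype(np.float32)),np.median(q[:,2]))
E
```

```text
t 1.25 pos [0.441  0.2702 0.3603] toolx yaw -4.45 z [ 0.0013  0.     -1.    ] F [ 0.39  1.16 -0.23] T [ 0.05 -0.04  0.05] w 0.0649 qv 0.017
shift frac [-0.006 -0.001  0.529]
1087 ((438.9731750488281, 268.58795166015625), (40.22959899902344, 11.709040641784668), 85.88671875) 0.14025870979081506
```

View pics/wrist1.png

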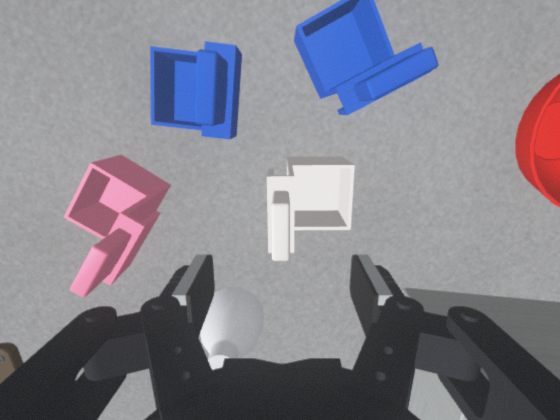

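The wrist view shows the white tab between the open fingers at pixel (281,225), with the pocket to its right. The blue and pink baskets are clear of the fingers. Descending.

Request:
send_rows(
  steps=[
    [-0.008,0.0,0.13,0,0,0],
    [-0.008,0.0,0.26,0,0,0],
    [-0.008,0.0,0.38,0,0,0],
    [-0.008,0.0,0.46,0,0,0],
    [-0.008,0.0,0.51,0,0,0],
    [-0.008,0.0,0.525,0,0,0],
    [-0.008,0.0,0.525,0,0,0],
    [-0.008,0.0,0.525,0,0,0],
  ],
)

```text
t: 2.1
eef_pos: [0.4395, 0.2708, 0.2819]
ee_rot: [-0.0, 0.999, -0.039, 0.001]
ft_force: [0.1, -0.3, -0.1]
grip_width: 0.0653
```

```bash
python3 go.py
```

```text
t 2.1 pos [0.4395 0.2708 0.2819] toolx yaw -4.42 z [ 1.6e-03  6.0e-04 -1.0e+00] F [ 0.1  -0.32 -0.11] T [0.03 0.01 0.01] w 0.0653 qv 0.005
```

Request:
send_rows(
  steps=[
    [0,0,0,0,0,0],
    [0,0,0,0,0,0],
    [0,0,0,0,0,0],
    [0,0,0,0,0,0],
    [0,0,0,0,0,0],
    [0,0,0,0,0,0],
    [0,0,0,0,0,0],
    [0,0,0,0,0,0],
  ],
  jaw=255,
  grip_force=40,
)

```text
t: 2.9
eef_pos: [0.4393, 0.2708, 0.2814]
ee_rot: [-0.0, 0.999, -0.038, 0.0]
ft_force: [-0.5, 1.0, 2.1]
grip_width: 0.0113
```

```bash
python3 go.py
```

```text
t 2.9 pos [0.4393 0.2708 0.2814] toolx yaw -4.41 z [ 8.e-04  4.e-04 -1.e+00] F [-0.51  0.96  2.08] T [ 0.11 -0.04  0.04] w 0.0113 qv 0.002
```

Request:
send_rows(
  steps=[
    [0,0,-0.06,0,0,0],
    [0,0,-0.16,0,0,0],
    [0,0,-0.32,0,0,0],
    [0,0,-0.5,0,0,0],
    [0,0,-0.68,0,0,0],
    [0,0,-0.84,0,0,0],
    [0,0,-0.95,0,0,0],
    [0,0,-1,0,0,0],
    [0,0,-1,0,0,0],
    [0,0,-1,0,0,0],
  ],
)

```text
t: 3.9
eef_pos: [0.4387, 0.2706, 0.4295]
ee_rot: [0.001, 0.999, -0.039, -0.001]
ft_force: [0.9, 0.4, -2.6]
grip_width: 0.0116
```

```bash
python3 go.py
python3 - <<'E'
from h import *
im,d,K,R,t=cam("side"); save("side2.png",im)
E
```

```text
t 3.9 pos [0.4387 0.2706 0.4295] toolx yaw -4.41 z [-2.6e-03 -9.0e-04 -1.0e+00] F [ 0.93  0.35 -2.62] T [-0.01  0.12  0.01] w 0.0116 qv 0.011
```

View pics/side2.png

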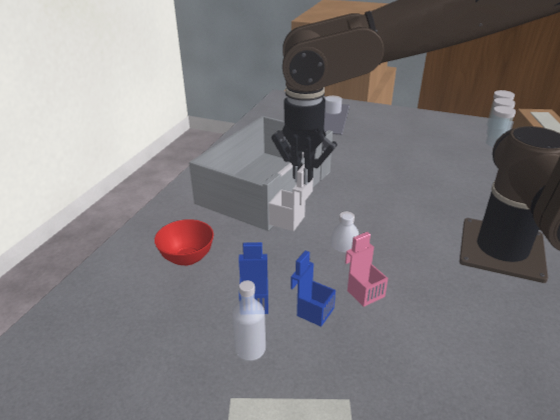

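Request:
send_rows(
  steps=[
    [0.02,0.05,-0.08,0,0,0],
    [0.08,0.17,-0.13,0,0,0],
    [0.18,0.38,-0.13,0,0,0],
    [0.28,0.6,-0.13,0,0,0],
    [0.37,0.8,-0.13,0,0,0],
    [0.444,0.949,-0.13,0,0,0],
  ],
)

```text
t: 4.55
eef_pos: [0.495, 0.1215, 0.4507]
ee_rot: [0.0, 0.999, -0.039, -0.0]
ft_force: [-0.7, 0.5, -1.9]
grip_width: 0.0113
```

Request:
send_rows(
  steps=[
    [0.08,0.17,0,0,0,0.01],
    [0.18,0.38,0,0,0,0.025],
    [0.28,0.6,0,0,0,0.045],
    [0.37,0.8,0,0,0,0.06],
    [0.42,0.91,0,0,0,0.069],
    [0.444,0.949,0,0,0,0.069],
    [0.444,0.949,0,0,0,0.069],
    [0.444,0.949,0,0,0,0.069],
  ],
)

```text
t: 5.35
eef_pos: [0.5498, -0.0225, 0.4504]
ee_rot: [-0.0, 0.996, -0.092, -0.0]
ft_force: [0.2, 0.3, -1.8]
grip_width: 0.0116
```

```bash
python3 go.py .5503 -.0235 .34
python3 - <<'E'
from h import *
for n in("side","scene"):
    im,d,K,R,t=cam(n); save(n+"3.png",im); np.savez("pics/%s3.npz"%n,im=im,d=d,K=K,R=R,t=t)
E
```

```text
t 5.35 pos [ 0.5498 -0.0225  0.4504] toolx yaw -10.56 z [-7.e-04  8.e-04 -1.e+00] F [ 0.18  0.27 -1.77] T [ 0.01  0.1  -0.01] w 0.0116 qv 0.012
shift frac [0.005 0.006 0.736]
```

View pics/side3.png

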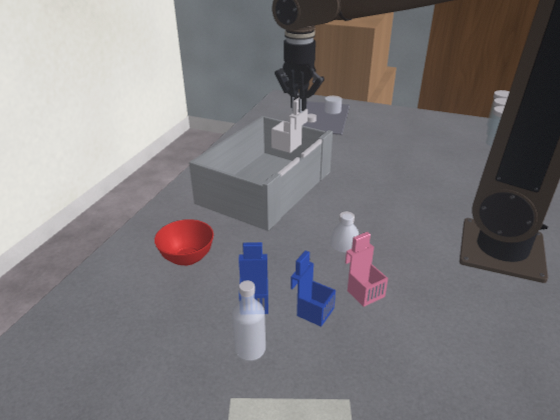

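View pics/scene3.png

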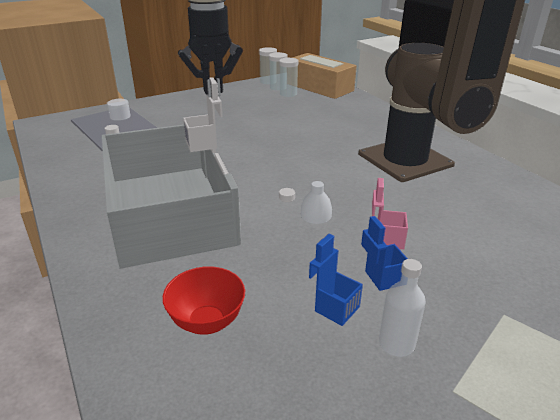

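```bash
cat > bk.py <<'E'
from h import *
import sys
from scipy.spatial.transform import Rotation as Ro
o=robot.observe(); tc=o["eef_pos"]; w,x,y,z=o["ee_rot"]; R0=Ro.from_quat([x,y,z,w]).as_matrix()
ex=R0[:,0]*[1,1,0]; ex/=np.linalg.norm(ex); ey=np.array([-ex[1],ex[0],0])
suf=sys.argv[1]
for n in("side","scene"):
    z=np.load("pics/%s%s.npz"%(n,suf)); P=pts(z["d"],z["K"],z["R"],z["t"]); im=z["im"].astype(int)
    q=P-tc; X=q@ex*1000; Y=q@ey*1000; Z=(q[...,2]+.155+.126)*-0+ (q[...,2]+.281)*1000   # basket-frame guess
    m=(z["d"]>0)&(X>-20)&(X<75)&(abs(Y)<38)&(Z>-8)&(Z<125)&(im.min(2)>90)&(im.max(2)-im.min(2)<40)
    X,Y,Z=X[m],Y[m],Z[m]; print(n,len(X),"X",np.percentile(X,[1,99]).round(1),"Y",np.percentile(Y,[1,99]).round(1),"Z",np.percentile(Z,[0.5,1,99]).round(1))
    for zz in range(-5,120,10):
        k=(Z>zz)&(Z<zz+10)
        if k.sum()>5: print("   z",zz,k.sum(),"X",np.percentile(X[k],[3,50,97]).round(1),"Y",np.percentile(Y[k],[3,97]).round(1))
E
python3 bk.py 3
```

```text
side 1023 X [-10.7  65.2] Y [-31.3  31.4] Z [  1.3   1.9 121.6]
   z -5 38 X [ 7.1 19.7 65. ] Y [-27.   30.4]
   z 5 108 X [ 5.8 19.3 62.7] Y [-26.8  30.9]
   z 15 97 X [ 6.7 17.  62.1] Y [-23.7  30.6]
   z 25 127 X [ 6.6 32.6 64.1] Y [-31.3  30.1]
   z 35 131 X [ 6.5 35.6 64. ] Y [-31.3  31. ]
   z 45 160 X [ 5.7 43.1 64.4] Y [-30.2  30.5]
   z 55 49 X [ 5.9 30.4 63.2] Y [-28.9  29.9]
   z 65 42 X [-10.1   6.3   9.8] Y [-28.   28.9]
   z 75 61 X [-9.9 -7.9  8.9] Y [-28.   28.2]
   z 85 65 X [-10.1  -7.9   9.8] Y [-27.3  28.2]
   z 95 67 X [-10.   -7.4   9. ] Y [-28.5  28.9]
   z 105 47 X [-10.9  -4.7   9.8] Y [-15.6  28.6]
   z 115 31 X [-13.2  -3.6  11.9] Y [ 5.5 20.6]
scene 1342 X [-10.4  63.5] Y [-31.8  31.8] Z [  0.4   1.  121.9]
   z -5 56 X [ 6.8 38.3 63.1] Y [-10.7  30.1]
   z 5 128 X [ 7.7 37.2 63.4] Y [-4.7 30.6]
   z 15 124 X [ 7.1 35.7 63.3] Y [23.9 31.6]
   z 25 142 X [ 7.8 35.1 63.2] Y [-30.6  31. ]
   z 35 225 X [ 8.9 34.2 63. ] Y [-31.   30.8]
   z 45 266 X [ 8.2 34.  63.2] Y [-31.3  30.6]
   z 55 76 X [ 6.4 26.3 62.6] Y [-30.6  30.3]
   z 65 44 X [-10.    8.4   9.5] Y [-28.6  29.6]
   z 75 62 X [-9.4  6.   9.6] Y [-27.8  29.5]
   z 85 51 X [-9.8  7.3  9.7] Y [-26.   29.4]
   z 95 74 X [-10.1   4.7   9.3] Y [-18.4  30.3]
   z 105 46 X [-12.9   1.4  11.4] Y [ 4.1 28.9]
   z 115 48 X [-10.8  -0.3  10.5] Y [ 8.8 21.5]
```

Request:
send_rows(
  steps=[
    [0.007,0.02,0.1,0,0,0],
    [0.007,0.03,0.26,0,0,0],
    [0.007,0.03,0.42,0,0,0],
    [0.007,0.03,0.54,0,0,0],
    [0.007,0.03,0.6,0,0,0],
    [0.007,0.03,0.6,0,0,0],
    [0.007,0.03,0.6,0,0,0],
    [0.007,0.03,0.6,0,0,0],
  ],
)

```text
t: 6.25
eef_pos: [0.5505, -0.0279, 0.3618]
ee_rot: [0.0, 0.996, -0.092, 0.001]
ft_force: [-0.0, -0.4, -2.0]
grip_width: 0.0114
```

```bash
cat > rim.py <<'E'
from h import *
from scipy.spatial.transform import Rotation as Ro
o=robot.observe(); t=o["eef_pos"]; w,x,y,z=o["ee_rot"]; R=Ro.from_quat([x,y,z,w]).as_matrix()
th=np.radians(-10.6); ex=np.array([np.cos(th),np.sin(th)]); ey=np.array([-ex[1],ex[0]])
d=t[:2]-[.547,-.0433]
print("t %.2f"%o["t"],"perp %.1f along %.1f lipz-rim %.1f mm"%(d@ex*1e3,d@ey*1e3,(t[2]-.181-.140)*1e3),"yaw",np.degrees(np.arctan2(R[1,0],R[0,0])).round(2),"z",R[:,2].round(4),"F",o["ft_force"].round(2),"Fperp,along",(o["ft_force"][:2]@np.c_[ex,ey]).round(2),"T",o["wrist_torque"].round(2),"w",round(o["grip_width"],4))
E
python3 rim.py
python3 - <<'E'
from h import *
for n in("side","scene"):
    im,d,K,R,t=cam(n); np.savez("pics/%s4.npz"%n,im=im,d=d,K=K,R=R,t=t)
    a=(100,200,230,350) if n=="side" else (60,220,150,280)
    save(n+"4.png",im[a[0]:a[1],a[2]:a[3]],4)
E
```

```text
t 6.25 perp 0.6 along 15.7 lipz-rim 40.8 mm yaw -10.61 z [ 1.9e-03 -5.0e-04 -1.0e+00] F [-0.03 -0.45 -1.96] Fperp,along [ 0.06 -0.45] T [ 0.02  0.07 -0.02] w 0.0114
```

View pics/side4.png

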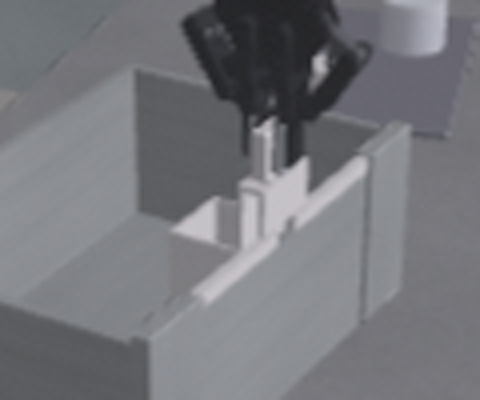

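View pics/scene4.png

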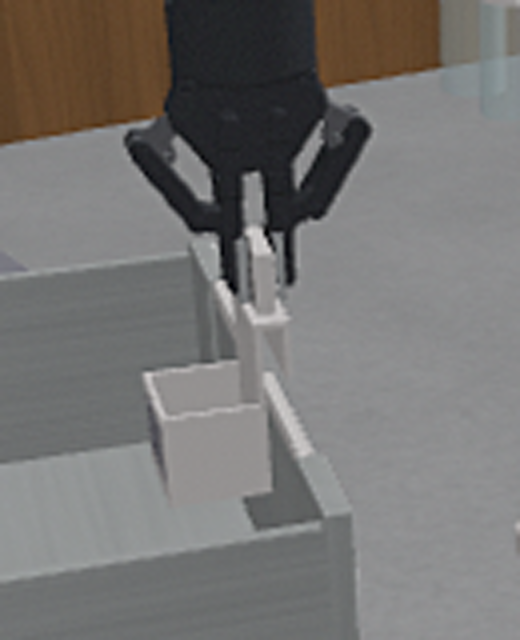

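Both crops show the pocket inside the tub and the lip just outside the near rim, straddling it. The notch is visible in the side crop, just left of the lip. Next is a same-camera check of lip against rim.

```bash
cat > rel.py <<'E'
from h import *
import sys
suf=sys.argv[1]; o=robot.observe(); oz=o["eef_pos"][2]-.281
th=np.radians(-10.6); ex=np.array([np.cos(th),np.sin(th)]); ey=np.array([-ex[1],ex[0]])
for n in("side","scene"):
    z=np.load("pics/%s%s.npz"%(n,suf)); P=pts(z["d"],z["K"],z["R"],z["t"]); im=z["im"].astype(int)
    d=P[...,:2]-[.547,-.0433]; E=d@ex*1e3; S=d@ey*1e3; Z=P[...,2]*1e3; b=Z-oz*1e3
    w=(im.min(2)>110)&(z["d"]>0)&(im.max(2)-im.min(2)<40)&(abs(E)<25)
    r=w&(Z>138)&(Z<144)&(abs(S)<112)&(abs(S-16)>40)&(abs(E)<9)
    bb=w&(b>99)&(b<108)&(S>-20)&(S<50)
    tb=w&(b>136)&(b<144)&(S>-10)&(S<42)
    print(n,"rim E",np.percentile(E[r],[2,50,98]).round(1),r.sum(),"web E",np.percentile(E[bb],[2,98]).round(1),"S",np.percentile(S[bb],[2,98]).round(1),"z",np.median(b[bb]).round(1),bb.sum(), "tabtop E",np.percentile(E[tb],[3,97]).round(1),"S",np.percentile(S[tb],[3,97]).round(1))
E
python3 rel.py 4
```

```text
side rim E [-4.1  0.4  5.6] 87 web E [-9.  11.7] S [-15.3  45.9] z 104.7 59 tabtop E [-6.5  6.4] S [15.8 37.7]
scene rim E [-4.1  1.1  4.3] 77 web E [-9.2 10.5] S [10.9 46.8] z 104.4 61 tabtop E [-11.1  10.3] S [ 2.  34.2]
```

Request:
send_rows(
  steps=[
    [0,0,0.04,0,0,0],
    [0,0,0.08,0,0,0],
    [0,0,0.12,0,0,0],
    [0,0,0.15,0,0,0],
    [0,0,0.18,0,0,0],
    [0,0,0.195,0,0,0],
    [0,0,0.2,0,0,0],
    [0,0,0.2,0,0,0],
    [0,0,0.2,0,0,0],
  ],
)

```text
t: 7.25
eef_pos: [0.5503, -0.028, 0.3308]
ee_rot: [0.0, 0.996, -0.093, 0.0]
ft_force: [0.0, -0.4, -2.0]
grip_width: 0.0114
```

```bash
python3 rim.py
```

```text
t 7.25 perp 0.4 along 15.6 lipz-rim 9.8 mm yaw -10.62 z [ 5.e-04 -1.e-04 -1.e+00] F [ 0.05 -0.45 -2.01] Fperp,along [ 0.13 -0.43] T [-0.03  0.02 -0.01] w 0.0114
```

Request:
send_rows(
  steps=[
    [0,0,0.004,0,0,0],
    [0,0,0.008,0,0,0],
    [0,0,0.012,0,0,0],
    [0,0,0.012,0,0,0],
    [0,0,0.012,0,0,0],
  ],
)

```text
t: 7.75
eef_pos: [0.5503, -0.028, 0.3293]
ee_rot: [0.0, 0.996, -0.093, 0.0]
ft_force: [-0.8, 0.6, 1.7]
grip_width: 0.0117
```

```bash
python3 rim.py
```

```text
t 7.75 perp 0.4 along 15.6 lipz-rim 8.3 mm yaw -10.62 z [ 5.e-04 -1.e-04 -1.e+00] F [-0.79  0.64  1.67] Fperp,along [-0.89  0.48] T [ 0.11  0.3  -0.03] w 0.0117
```

Contact came at the expected height with about 3.7 N. Now sliding towards the notch (tool +y).

Request:
send_rows(
  steps=[
    [0,0.005,0.001,0,0,0],
    [0,0.01,0.001,0,0,0],
    [0,0.015,0.001,0,0,0],
    [0,0.02,0.001,0,0,0],
    [0,0.025,0.001,0,0,0],
    [0,0.03,0.001,0,0,0],
  ],
)

```text
t: 8.35
eef_pos: [0.5493, -0.0327, 0.3282]
ee_rot: [0.0, 0.996, -0.093, -0.0]
ft_force: [-0.3, -0.7, -0.5]
grip_width: 0.0113
```

```bash
python3 rim.py
```

```text
t 8.35 perp 0.3 along 10.8 lipz-rim 7.2 mm yaw -10.62 z [-3.e-04 -7.e-04 -1.e+00] F [-0.26 -0.67 -0.48] Fperp,along [-0.13 -0.71] T [-0.01 -0.02  0.  ] w 0.0113
```

Request:
send_rows(
  steps=[
    [0,0.005,0.002,0,0,0],
    [0,0.01,0.004,0,0,0],
    [0,0.015,0.006,0,0,0],
    [0,0.02,0.009,0,0,0],
    [0,0.025,0.012,0,0,0],
    [0,0.03,0.015,0,0,0],
    [0,0.03,0.015,0,0,0],
  ],
)

```text
t: 9.05
eef_pos: [0.5484, -0.0369, 0.326]
ee_rot: [-0.0, 0.996, -0.093, -0.0]
ft_force: [-0.4, -0.8, -1.3]
grip_width: 0.0115
```

```bash
python3 rim.py
```

```text
t 9.05 perp 0.2 along 6.5 lipz-rim 5.0 mm yaw -10.63 z [-6.e-04  1.e-04 -1.e+00] F [-0.44 -0.81 -1.27] Fperp,along [-0.28 -0.88] T [0.   0.06 0.02] w 0.0115
```

Request:
send_rows(
  steps=[
    [0,0.005,0.004,0,0,0],
    [0,0.01,0.008,0,0,0],
    [0,0.015,0.011,0,0,0],
    [0,0.02,0.014,0,0,0],
    [0,0.025,0.017,0,0,0],
    [0,0.03,0.02,0,0,0],
    [0,0.033,0.02,0,0,0],
    [0,0.033,0.02,0,0,0],
  ],
)

```text
t: 9.85
eef_pos: [0.5476, -0.0418, 0.3233]
ee_rot: [-0.0, 0.996, -0.093, 0.0]
ft_force: [0.0, -0.2, -2.1]
grip_width: 0.0117
```

```bash
python3 rim.py
```

```text
t 9.85 perp 0.3 along 1.6 lipz-rim 2.3 mm yaw -10.63 z [ 0.  0. -1.] F [ 0.   -0.16 -2.12] Fperp,along [ 0.03 -0.16] T [0.04 0.05 0.02] w 0.0117
```

Free inside the notch now (lip 2.3 mm above the rim, no contact load). Lowering gently until the web rests.

Request:
send_rows(
  steps=[
    [0,0.003,0.004,0,0,0],
    [0,0.005,0.008,0,0,0],
    [0,0.005,0.011,0,0,0],
    [0,0.005,0.014,0,0,0],
    [0,0.005,0.014,0,0,0],
  ],
)

```text
t: 10.35
eef_pos: [0.5475, -0.0424, 0.3214]
ee_rot: [0.0, 0.996, -0.093, -0.0]
ft_force: [-0.5, 1.4, 0.0]
grip_width: 0.0116
```

```bash
python3 rim.py
```

```text
t 10.35 perp 0.3 along 0.9 lipz-rim 0.4 mm yaw -10.62 z [-1.e-04 -0.e+00 -1.e+00] F [-0.51  1.38  0.03] Fperp,along [-0.76  1.27] T [0.03 0.21 0.01] w 0.0116
```

Request:
send_rows(
  steps=[
    [0,-0.002,0.002,0,0,0],
    [0,-0.002,0.004,0,0,0],
    [0,-0.002,0.004,0,0,0],
  ],
)

```text
t: 10.65
eef_pos: [0.5476, -0.0423, 0.3214]
ee_rot: [0.0, 0.996, -0.093, 0.0]
ft_force: [-3.5, -1.8, 3.8]
grip_width: 0.0111
```

```bash
python3 rim.py
```

```text
t 10.65 perp 0.4 along 1.1 lipz-rim 0.4 mm yaw -10.62 z [ 1.e-04 -5.e-04 -1.e+00] F [-3.5  -1.81  3.82] Fperp,along [-3.11 -2.43] T [-0.08  0.6  -0.03] w 0.0111
```

The web is resting on the rim. I'll take off the push, open the jaw and retract straight up.

Request:
send_rows(
  steps=[
    [0,0,-0.003,0,0,0],
    [0,0,-0.003,0,0,0],
  ],
)

```text
t: 10.85
eef_pos: [0.5476, -0.0423, 0.3214]
ee_rot: [0.0, 0.996, -0.093, 0.0]
ft_force: [-3.1, -1.2, 2.1]
grip_width: 0.011
```

Request:
send_rows(
  steps=[
    [0,0,0,0,0,0],
    [0,0,0,0,0,0],
    [0,0,0,0,0,0],
    [0,0,0,0,0,0],
    [0,0,0,0,0,0],
  ],
  jaw=120,
)

```text
t: 11.35
eef_pos: [0.5475, -0.0421, 0.3209]
ee_rot: [-0.0, 0.996, -0.093, 0.0]
ft_force: [0.4, -0.7, -0.1]
grip_width: 0.0451
```

```bash
python3 rim.py
python3 - <<'E'
from h import *
for n in("side","scene"):
    im,d,K,R,t=cam(n)
    a=(100,200,230,350) if n=="side" else (60,220,150,280)
    save(n+"5.png",im[a[0]:a[1],a[2]:a[3]],4)
E
```

```text
t 11.35 perp 0.3 along 1.3 lipz-rim -0.1 mm yaw -10.62 z [ 1.e-04  1.e-04 -1.e+00] F [ 0.37 -0.71 -0.07] Fperp,along [ 0.49 -0.63] T [-0.01  0.01  0.01] w 0.0451
```

View pics/side5.png

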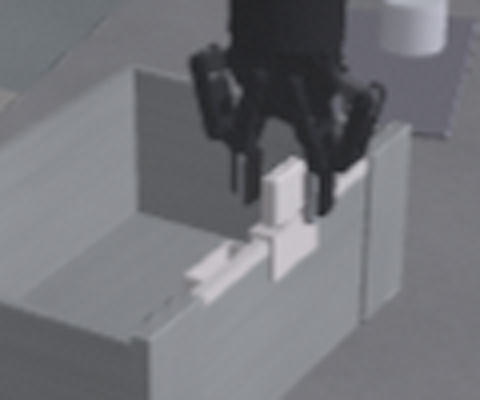

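The crop shows the lip hooked over the outside of the rim at (295,245), the web flush with the strip and the fingers clear of the tab. Retracting.

Request:
send_rows(
  steps=[
    [0,0,-0.06,0,0,0],
    [0,0,-0.16,0,0,0],
    [0,0,-0.34,0,0,0],
    [0,0,-0.55,0,0,0],
    [0,0,-0.75,0,0,0],
    [0,0,-0.9,0,0,0],
    [0,0,-0.9,0,0,0],
    [0,0,-0.9,0,0,0],
  ],
)

```text
t: 12.25
eef_pos: [0.5474, -0.0421, 0.457]
ee_rot: [0.0, 0.996, -0.093, 0.001]
ft_force: [0.0, 0.2, 0.1]
grip_width: 0.0451
```

```bash
cat > fin.py <<'E'
from h import *
th=np.radians(-10.6); ex=np.array([np.cos(th),np.sin(th)]); ey=np.array([-ex[1],ex[0]])
print(robot.observe()["t"])
for n in("side","scene"):
    im,d0,K,R,t=cam(n); save(n+"6.png",im); P=pts(d0,K,R,t); I=im.astype(int)
    d=P[...,:2]-[.547,-.0433]; E=d@ex*1e3; S=d@ey*1e3; Z=P[...,2]*1e3
    w=(I.min(2)>100)&(I.max(2)-I.min(2)<40)&(abs(S)<34)
    tp=w&(Z>177)&(Z<186)&(abs(E)<25); wb=w&(Z>141)&(Z<149)&(abs(E)<16); lp=w&(Z>105)&(Z<147)&(E<-5)&(E>-14)
    tall=w&(Z>150)&(Z<186)&(abs(E)<25)
    for nm,m in(("tabtop",tp),("tab",tall),("web",wb),("lip",lp)):
        if m.sum()>8:
            r=cv2.minAreaRect(np.c_[E[m],S[m]].astype(np.float32))
            print(n,nm,m.sum(),"E",np.percentile(E[m],[3,97]).round(1),"S",np.percentile(S[m],[3,97]).round(1),"Z",np.percentile(Z[m],[3,50,97]).round(1),"rect",np.round(r[0],1),np.round(r[1],1),round(r[2],1))
    z=np.load("pics/%s0.npz"%n); df=cv2.absdiff(im,z["im"]).max(2)>40
    k,l,s,c=cv2.connectedComponentsWithStats(df.astype(np.uint8)); print("changed",[(c[i].round().tolist(),int(s[i,4])) for i in range(1,k) if s[i,4]>25])
E
python3 fin.py
```

```text
12.25
side tabtop 43 E [-4.8  7.4] S [-19.4  19.2] Z [177.3 180.9 183.7] rect [ 1.4 -0.8] [44.9 13.1] 89.6
side tab 141 E [-5.   7.1] S [-20.3  20.5] Z [150.8 168.9 183.3] rect [ 1.  -0.8] [44.9 14. ] 89.6
side web 68 E [-9.2 10.5] S [-26.7  31.5] Z [141.5 145.2 148.6] rect [0.9 1.7] [59.9 21.5] 88.7
side lip 130 E [-10.4  -5.8] S [-29.9  29.6] Z [113.6 130.6 145.9] rect [-8.1 -0.7] [64.8  6. ] 89.6
changed [([266.0, 26.0], 2981), ([423.0, 2.0], 58), ([499.0, 58.0], 4060), ([554.0, 64.0], 1428), ([302.0, 66.0], 1980), ([249.0, 86.0], 1779), ([302.0, 153.0], 221), ([282.0, 166.0], 40), ([475.0, 203.0], 359), ([549.0, 213.0], 383), ([302.0, 239.0], 306), ([277.0, 253.0], 121), ([294.0, 259.0], 113)]
scene tabtop 47 E [-4.6  6.3] S [-18.   21.4] Z [177.4 180.7 182.7] rect [1.  0.6] [43.1 11.2] 89.3
scene tab 135 E [-4.8  6.4] S [-16.2  21. ] Z [151.7 170.7 181.9] rect [0.8 0.7] [12.  43.4] 1.8
scene web 81 E [-9.7 10. ] S [-26.5  32.1] Z [141.2 144.9 147.7] rect [-0.2  1.2] [63.3 20.7] 89.1
scene lip 25 E [-10.3  -5.8] S [ 3.2 30.6] Z [130.  143.1 146.1] rect [-8.2 14.4] [32.6  4.5] 89.1
changed [([148.0, 10.0], 646), ([176.0, 59.0], 6670), ([509.0, 31.0], 340), ([504.0, 13.0], 27), ([388.0, 67.0], 84), ([495.0, 106.0], 341), ([448.0, 125.0], 178), ([214.0, 134.0], 29), ([211.0, 147.0], 53), ([209.0, 174.0], 276), ([190.0, 182.0], 29), ([329.0, 209.0], 144), ([335.0, 224.0], 40), ([302.0, 248.0], 26), ([296.0, 253.0], 30)]
```

View pics/scene6.png

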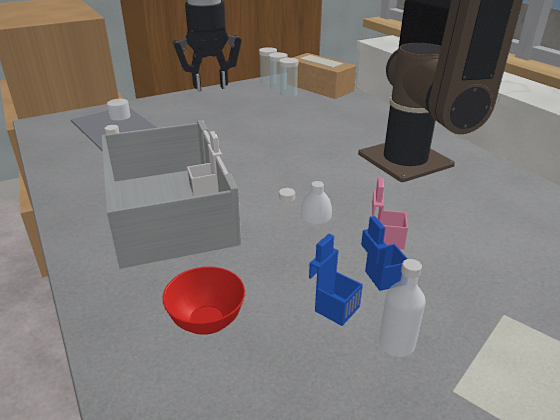

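View pics/side6.png

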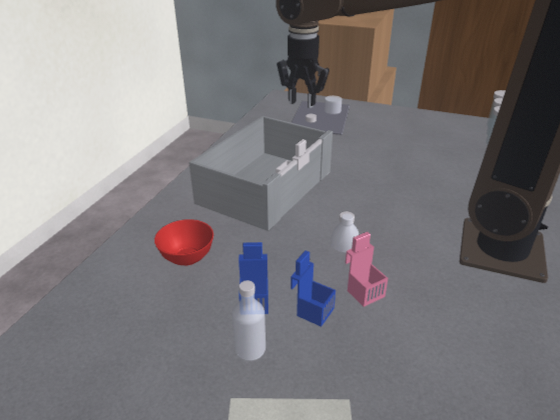

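The tab top measures 181 mm, about 1 mm of which is camera bias, where 180 mm means fully seated. The web is centred within 1–2 mm, upright and square. Bystanders are unchanged and the gripper is clear, so I'm handing in.

```bash
python3 -c "
from rig import robot
print(robot.sign_off())"
```

```text
the job is handed in; nothing more can be done
None
```

The white basket is hanging on the near rim with its key bar in the notch, and the job was handed in at about 12.4 s; no verdict is reported. I gripped the basket by its tab, hooked the lip over the rim about 15 mm to the side of the notch, and slid it along until the bar sank in. I then pressed lightly until the web rested on the rim, opened the jaw and retracted.

- **Seating:** Both cameras put the tab top at about 181 mm, where 180 mm is fully seated and about 1 mm is camera bias. The lip was within about 1.5 mm of the wall's mid-plane and 2 mm of the rim's middle, and square to the rim within about 1–2°.
- **Forces:** The wrist sensor, read between moves, showed at most about 7–8 N of contact load. The basket–tub force itself is not measured directly.
- **Bystanders:** No image differences showed at the bowl, bottle, funnel or cap compared with the start.
- **Disagreements:** The scene camera put the notch 2 mm off from the other two cameras, and I used a position between them. The final slide showed that position was right. No check failed.

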